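# Set the strip jig's jaw gap with the red gauge

### The arm

A 6-joint arm with a two-finger parallel gripper is mounted at the origin on a cart in front of the work surface, level with it; the furniture and walls round the work are solid. World frame = base frame: x ahead of the robot, y to its left, z up, the work surface at z = 0. Lengths are in m, angles in rad, forces in N, time in s.
With the tool pointing down it reaches from about 0.325 to 0.775 m from the base axis. Payload 5.5 kg.
Tool frame: the origin (TCP) lies at the very end of the fingers, on their centre line; the grasp point (between the pads) lies behind it (grasp_offset is the z of the grasp point in the tool frame, in m); z points along the fingers, y is the line along which they close (so a half turn about z gives the same grasp; the last joint's range is limited). The gripper opens to 85 mm and grips with 20 to 120 N. Pads are 22 mm wide; open, the fingers measure 114 mm over their backs; the gripper's body (76 mm by 85 mm) begins 54 mm behind the grasp point. The pads swing forward as they close: fully open they stand 13 mm farther back than shut.
Start: joints at [-1.214, 0.091, 1.231, -0, 1.82, -0.057], TCP at [0.241, -0.549, 0.231] pointing down, gripper open.
Joint ranges: [-2.87, 2.87], [-0.86, 2.18], [0.17, 2.46], [-1.51, 4.65], [0.06, 2.69], [-2.65, 2.65]. Speed limits (rad/s): [2.57, 2.57, 3.01, 3.14, 3.14, 3.14].

### API

Orientations are given as a unit quaternion [x, y, z, w].
In Python, from plant import * gives the robot as it stands. The module is installed in compiled form; this text tells all that it offers.
- The arm moves only by the tool move_arm, never from a script. Its argument "motion" is a list of rows, each an object with "hand": the gripper command: -1 is fully open, 1 is shut, values between are in proportion; "xyz": the shift along the tool's x, y, z in cm, a list of three; "spin": the turn about the tool's z in degrees. In form: [{"hand": hand, "xyz": [x, y, z], "spin": spin}, ...]. A call has exactly 5 rows; each row shifts and turns the commanded pose from where the row before left it, along the tool's axes as they then stand; what a row does not reach is not made up. A row lasts 1/10 s, in which the tool goes at most 50 mm and 8.59 degrees, less where a joint would pass 70% of its speed; a pose out of reach is approached as far as the arm can. A call with a gripper value outside its range is refused whole. The fingers move at their own pace and stop on an object; the grip force is fixed at half the most. Time passes only in rows, so rows that do not move let the fingers close, or fill a call up. It gives the time, the measured TCP pose, the force, the opening and the grip force at its end, in the units of the state.
- get_obs(): the state, without advancing time (a new reading comes with each control period).
- snapshot(name): name is "scene" or "top" or "wrist"; returns a dict with "image" (384x512x3 uint8, red, green, blue), "fov_y" (degrees; the focal length in pixels is half the picture's height over the tangent of half this angle, whatever the lens; pixels are square), "cx", "cy" (the principal point, pixels), "k1" (the pictures are not rectified: a ray, as slopes to the right and down, at radius r is drawn at 1 + k1 r^2 times it, then the intrinsics apply), "pose" (4x4, takes a point from camera to world coordinates); the wrist camera has in their place "mount" (4x4, takes a point from camera to tool coordinates, whose origin is the TCP and whose axes are the flange's). Camera axes: x right, y down, z forward; pixel columns grow to the right and rows downward; lengths in m; the calibration is good to about 2 mm. A picture is of the moment at which its call begins: read the wrist's pose just before it. There is no depth.
- close_job(): hands the job in; it is judged then, once.
The state is a dict: "clock": time; "q": joint angles; "joint_vel": joint speeds; "tau": joint torques, N m; "position": TCP position; "ee_rot": TCP orientation; "force": force on the tool from outside, world axes, zero at the start; "torque": the same for the moment, N m; "opening": opening from 0.0 (shut) to 1.0 (fully open); "finger_force": force on a finger pad.
Only numpy, scipy, OpenCV 4.12 (cv2) and the standard library are available. Lean on these libraries where they do the work, as an engineer would, in place of code of your own. Each camera call takes 0.05 s, during which the arm holds its last target. There are 200 camera calls.

### The job

Take the red-handled gauge from its wooden stand, stand its steel blade in the gap between the two jaws of the green-based strip jig, pushed in to its full depth so that the handle's shoulders sit on the jaw tops and the whole width of the blade is between the jaws. Let go of it, then slide the jaw with the black knob up until it nips the blade against the fixed jaw, and leave everything so. Leave the blue gauge in the stand and do not disturb the other things on the bench.

Things in the scene. Friction and masses are not known exactly. Their poses are not given: they have to be found in the camera images.
- red_gauge_handle (a point): Centre of the red handle of the gauge, 34 (x) x 22 (y) x 40 (z) mm. The steel blade under it is 30 wide (x), 6 thick (y), 26 long (z): the shoulders lie 20 mm below this point, the tip 46 mm; its last 3 mm are narrowed to 26 x 3 mm. Loose, about 70 g. At the start it stands upright, blade down, in one of the two slots of the stand, with some 2 mm of play.
- blue_gauge_handle (a point): Centre of the blue handle of the other gauge: the same, but its blade is 8 mm thick. It stands in the other slot and stays there.
- stand: Light wooden block 120 (x) x 56 (y) x 34 (z) mm, fixed to the bench, origin at the centre of its underside. Two slots from above, 33 (x) x 10.5 (y) mm and 30 deep, at x = -35 and +35 mm; the gauges' shoulders sit on its top.
- jig_mouth (a point): Top edge of the fixed jaw's inner face, at its middle, 42 mm above the bench. x runs along the gap, y into the fixed jaw, z up. The gap lies on the -y side, (13 mm minus joint jaw) wide, 32 mm deep, open at its ends; the jaws are 50 mm long (x +-25) and their tops level with this point.
- jig: Strip jig, fixed to the bench: green base 74 (x) x 160 (y) x 10 (z) mm, origin at the centre of its underside, axes as jig_mouth's. Fixed steel jaw, 35 mm thick, at +y; the sliding jaw, 30 mm thick, at -y, and behind it its lower deck, 12 mm below the jaw tops, with the black knob.
- jaw_knob (a point): Grip point on the black knob of the sliding jaw, moving with it: an upright bar 16 (x) x 24 (y) mm, from 28 mm below this point (the deck) to 17 mm above it (top 75 mm above the bench); axes as jig_mouth's. When the joint is 0 it lies 87 mm to -y and 16 mm above jig_mouth.
- jaw (a joint): Slide of the sliding jaw in m: 0 = gap 13 mm, 0.013 = shut; it grows as the jaw moves along +y toward the fixed jaw, starts between 0 and 0.003, moves against about 2.5 N of friction and stays where it is left. With the red blade nipped it reads about 0.007.
- tweezers: Steel tweezers 133 mm long, loose, lying at the right near the vice; bystander, origin at the centre of the underside.
- loupe: Black eye loupe, 39 mm across, 28 high, loose at the right; bystander, origin at the centre of the underside.
- steel_block: Polished steel block 50 x 50 x 16 mm, loose behind the jig; bystander, origin at the centre of the underside.
There are look-alikes about, which are no part of the job. What is meant by the part that bears red_gauge_handle is not yellow, and is the smaller of those in its own colour.

How it is judged:
On the way, in this order (a step that is already met when the one before it is completed fails the run):
1. the red gauge is in the gap to its full depth, shoulders on the jaw tops, and let go (z of red_gauge_handle in the frame of jig_mouth between 0.016 and 0.022 m and x of red_gauge_handle in the frame of jig_mouth between -0.01 and 0.01 m and y of red_gauge_handle in the frame of jig_mouth between -0.013 and 0 m and angle between red_gauge_handle's own z axis and vertical below 0.1 rad and angle between the x axis of red_gauge_handle and the x axis of jig_mouth, either way round below 0.12 rad and contact force between red_gauge and the fingers below 0.1 N), for 0.2 s.
2. the sliding jaw nips the blade (z of red_gauge_handle in the frame of jig_mouth between 0.016 and 0.022 m and x of red_gauge_handle in the frame of jig_mouth between -0.01 and 0.01 m and y of red_gauge_handle in the frame of jig_mouth between -0.013 and 0 m and angle between red_gauge_handle's own z axis and vertical below 0.1 rad and angle between the x axis of red_gauge_handle and the x axis of jig_mouth, either way round below 0.12 rad and value of joint jaw above 0.0058 m), for 0.2 s.
At the end, for the whole second after the job is handed in: The red gauge stands released and at rest in the jig's gap, upright (within 0.10 rad), along the gap (within 0.12 rad), shoulders within 2 mm of the jaw tops, its centre within 10 mm of the middle of the jaws; the sliding jaw is closed on the blade, the gap being at most 7.2 mm (all of step 2 and linear speed of red_gauge below 0.02 m/s); the robot touches nothing.
It fails at once if the blue gauge is disturbed (moved over 12 mm) (distance of blue_gauge_handle from where it was at the start of the episode above 0.012 m).
It fails at once if the tweezers is moved over 20 mm (distance of tweezers from where it was at the start of the episode above 0.02 m).
It fails at once if the loupe is moved over 20 mm (distance of loupe from where it was at the start of the episode above 0.02 m).
It fails at once if the steel block is moved over 20 mm (distance of steel_block from where it was at the start of the episode above 0.02 m).
It also fails if it takes over 53 s, if anything falls off the work surface, if the arm or the gripper's body presses on something with over 40 N, if the wrist force passes 120 N, or if a joint passes its speed limit or range.

## Working session

There is one attempt and no reset: what is moved stays moved. The work goes in short steps, Python scripts to look and compute and a tool call to move; the robot and the scene stay as the last step left them, time stands still between calls to the robot, and variables do not carry over. Pictures are saved under pics/ and viewed, at most 10 in all, crops included, and the job is handed in when it is done.

Besides the shell and the picture viewer there is one more tool, called by a JSON object that holds its "op" and its "data", one argument or row to a line. move_arm: Moves the arm, as the interface text tells. Its arguments: {"type":"object","properties":{"motion":{"type":"array","items":{"type":"object","properties":{"hand":{"type":"number"},"xyz":{"type":"array","items":{"type":"number"}},"spin":{"type":"number"}}}}},"required":["motion"]}

```bash
mkdir -p pics; cat > h.py <<'E'
from plant import *
import numpy as np, cv2
from scipy.spatial.transform import Rotation as R
def snap(n):
    o=get_obs(); s=snapshot(n)
    if n=="wrist":
        T=np.eye(4); T[:3,:3]=R.from_quat(o["ee_rot"]).as_matrix(); T[:3,3]=o["position"]
        s["pose"]=T@np.array(s["mount"])
    return s
def K(s):
    h=s["image"].shape[0]; f=h/2/np.tan(np.radians(s["fov_y"])/2); return np.array([[f,0,s["cx"]],[0,f,s["cy"]],[0,0,1.]]),np.array([s["k1"],0,0,0,0.])
def ray(s,uv):
    k,d=K(s); p=cv2.undistortPoints(np.array(uv,float).reshape(-1,1,2),k,d)[:,0]
    P=np.array(s["pose"]); return P[:3,3],np.c_[p,np.ones(len(p))]@P[:3,:3].T
def plane(s,uv,z):
    c,d=ray(s,uv); return c+d*((z-c[2])/d[:,2])[:,None]
def proj(s,X):
    P=np.linalg.inv(np.array(s["pose"])); k,d=K(s)
    return cv2.projectPoints(np.array(X,float).reshape(-1,1,3),cv2.Rodrigues(P[:3,:3])[0],P[:3,3],k,d)[0][:,0]
def save(n,im): cv2.imwrite("pics/"+n+".png",im[:,:,::-1])
E
python3 - <<'E'
from h import *
import pickle
for n in("scene","top"):
    s=snap(n); save(n,s["image"]); pickle.dump(s,open(n+".pkl","wb")); print(n,s["fov_y"],s["cx"],s["cy"],s["k1"],np.array(s["pose"]).round(3).tolist())
o=get_obs(); print(o["clock"],o["position"],o["ee_rot"],o["opening"])
E
```

```text
scene 55.63508436292096 253.504618164281 191.45393059367615 -0.021054336606592877 [[-0.826, -0.387, 0.41, 0.242], [-0.564, 0.546, -0.62, 0.502], [0.016, -0.743, -0.669, 0.698], [0.0, 0.0, 0.0, 1.0]]
top 51.56349283955777 255.45745154414345 186.4460068665609 -0.005533072086376246 [[-0.025, -0.987, 0.159, 0.401], [-1.0, 0.024, -0.008, -0.082], [0.004, -0.159, -0.987, 1.371], [0.0, 0.0, 0.0, 1.0]]
0.1 [ 0.24116384 -0.54911032  0.23024341] [ 9.78671617e-01  2.05428912e-01 -1.35906579e-04 -9.00155481e-04] 1.000230373833372
```

View pics/scene.png

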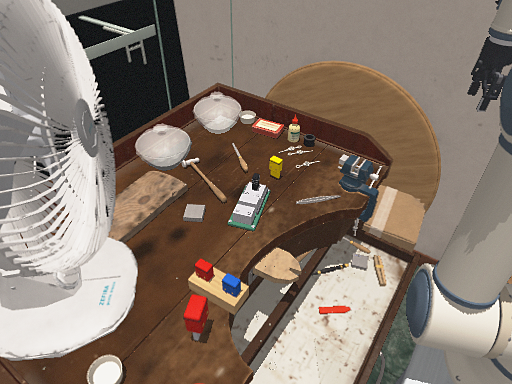

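View pics/top.png

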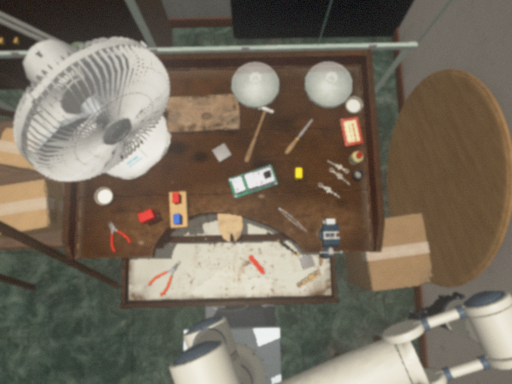

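The pictures show these red or look-alike parts:
- Red handle in the stand: scene (204,268), top (177,197).
- Larger red gauge, standing free: scene (196,313), top (147,216).
- Yellow one: scene (276,166).
- Blue one in the stand: scene (231,284).

I choose the red handle in the stand, the smaller of the two reds. The jig is at scene (249,203), with its black knob at (255,182).

```bash
python3 - <<'E'
from h import *
import pickle
S={n:pickle.load(open(n+".pkl","rb")) for n in("scene","top")}
for n,s in S.items():
    im=s["image"]; hsv=cv2.cvtColor(im,cv2.COLOR_RGB2HSV); H,Sa,V=cv2.split(hsv)
    for c,m in dict(red=((H<8)|(H>172))&(Sa>170)&(V>90),blue=(H>105)&(H<125)&(Sa>170)&(V>80),green=(H>65)&(H<95)&(Sa>100)&(V>60)).items():
        k,l,st,ce=cv2.connectedComponentsWithStats(m.astype(np.uint8))
        for i in range(1,k):
            if st[i,4]>25: print(n,c,ce[i].round(1),st[i].tolist(),plane(s,ce[i],0.054 if c!="green" else .01)[0].round(3))
s=S["top"]
for nm,uv,z in [("stand",(178,210),.034),("jigc",(253,180),.02),("block",(221,152),.016),("fan",(140,160),0),("bigred",(147,216),.05),("yellow",(298,173),.05)]:
    print(nm,plane(s,uv,z)[0].round(3))
im=S["scene"]["image"][150:345,165:305]; save("crop",cv2.resize(im,None,fx=3,fy=3,interpolation=cv2.INTER_CUBIC))
E
```

```text
scene red [294.6 119.7] [292, 114, 6, 10, 38] [ 0.729 -0.477  0.054]
scene red [275.  123.9] [262, 119, 22, 13, 40] [ 0.769 -0.415  0.054]
scene red [203.8 268.9] [195, 258, 19, 23, 278] [0.585 0.171 0.054]
scene red [195.7 313.1] [184, 294, 25, 39, 706] [0.531 0.259 0.054]
scene red [333.2 309.3] [319, 306, 31, 8, 193] [0.316 0.1   0.054]
scene blue [231.1 284. ] [222, 273, 19, 23, 263] [0.514 0.168 0.054]
scene green [249.5 218.4] [228, 192, 42, 39, 217] [ 0.614 -0.043  0.01 ]
top red [175.9 197.5] [173, 194, 7, 9, 46] [0.582 0.174 0.054]
top red [145.6 215.5] [138, 209, 16, 14, 150] [0.524 0.275 0.054]
top red [124.6 236. ] [118, 231, 13, 12, 48] [0.458 0.342 0.054]
top red [111.9 243. ] [110, 235, 6, 17, 61] [0.436 0.383 0.054]
stand [0.542 0.171 0.034]
jigc [ 0.641 -0.084  0.02 ]
block [0.744 0.025 0.016]
fan [0.726 0.313 0.   ]
bigred [0.523 0.271 0.05 ]
yellow [ 0.656 -0.237  0.05 ]
```

View pics/crop.png

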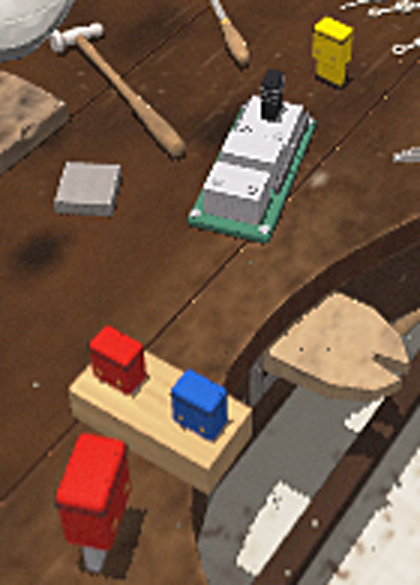

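The close crop confirms it: the red gauge in the stand is the small one, and the big red one stands beside the stand. Next I go over the jig with the wrist camera.

```bash
cat >> h.py <<'E'
def go(p,yaw=None):
    "tool-frame shift in cm from the present pose to TCP p; spin in degrees to have tool x at yaw"
    o=get_obs(); r=R.from_quat(o["ee_rot"]).as_matrix(); x=r[:,0]; y0=np.degrees(np.arctan2(x[1],x[0]))
    print("pos",o["position"].round(4),"yaw",y0.round(2),"shift cm",((np.array(p)-o["position"])@r*100).round(2),"spin",None if yaw is None else round((y0-yaw+90)%180-90,2),"t",round(o["clock"],2),"open",round(o["opening"],3))
E
python3 - <<'E'
import plant; print([n for n in dir(plant) if n[0]!="_"])
from h import *
print(getattr(plant,"grasp_offset",None)); s=snap("wrist"); print(np.array(s["mount"]).round(3).tolist(),s["fov_y"])
go([.56,-.07,.25],12)
E
```

```text
['IKError', 'close_job', 'get_obs', 'grasp_offset', 'snapshot']
-0.0187
[[-0.001, -0.959, -0.285, 0.073], [1.0, -0.001, -0.0, -0.001], [0.0, -0.285, 0.959, -0.142], [0.0, 0.0, 0.0, 1.0]] 58.2140167135397
pos [ 0.2411 -0.5492  0.2303] yaw 23.71 shift cm [ 48.46 -31.06  -1.91] spin 11.71 t 0.15 open 1.0
```

{"op": "move_arm", "data": {
  "motion": [
    {"hand": -1, "xyz": [4.2, -2.6, -0.6], "spin": 0},
    {"hand": -1, "xyz": [4.2, -2.6, -0.6], "spin": 0},
    {"hand": -1, "xyz": [4.2, -2.6, -0.6], "spin": 0},
    {"hand": -1, "xyz": [4.2, -2.6, 0], "spin": 0},
    {"hand": -1, "xyz": [4.2, -2.6, 0], "spin": 0}
  ]
}}

```text
clock: 0.65
position: [0.382, -0.3442, 0.2493]
ee_rot: [0.979, 0.205, 0.0, 0.0]
force: [0.7, 0.2, 0.1]
opening: 0.996
finger_force: 0.0
```

{"op": "move_arm", "data": {
  "motion": [
    {"hand": -1, "xyz": [4.2, -2.6, 0], "spin": 0},
    {"hand": -1, "xyz": [4.2, -2.6, 0], "spin": 0},
    {"hand": -1, "xyz": [4.2, -2.6, 0], "spin": 0},
    {"hand": -1, "xyz": [4.2, -2.6, 0], "spin": 0},
    {"hand": -1, "xyz": [4.2, -2.6, 0], "spin": 0}
  ]
}}

```text
clock: 1.15
position: [0.522, -0.1405, 0.2491]
ee_rot: [0.979, 0.205, -0.0, 0.0]
force: [0.4, -0.5, 0.2]
opening: 1.004
finger_force: 0.0
```

```bash
python3 - <<'E'
from h import *
go([.58,-.08,.25],12)
import pickle
s=snap("wrist"); pickle.dump(s,open("w1.pkl","wb")); save("w1",s["image"])
E
```

```text
pos [ 0.522  -0.1405  0.2491] yaw 23.71 shift cm [ 7.75 -3.21 -0.09] spin 11.71 t 1.15 open 1.004
```

View pics/w1.png

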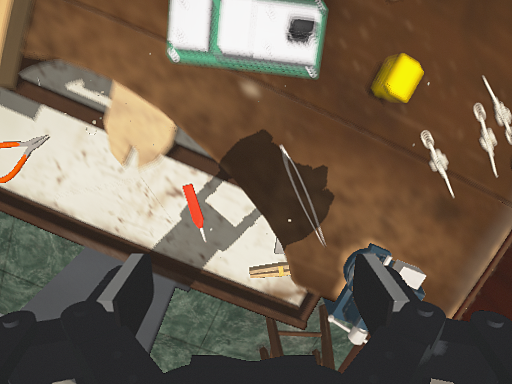

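The jig is at the top edge of the wrist picture: its near base edge runs from (170,58) to (318,78), with the knob at (303,28). It is turned about 8° against the tool, so I move forward and spin.

{"op": "move_arm", "data": {
  "motion": [
    {"hand": -1, "xyz": [4.0, -1.0, 0], "spin": 0},
    {"hand": -1, "xyz": [4.0, -1.0, 0], "spin": 0},
    {"hand": -1, "xyz": [2.0, -0.5, 0], "spin": 0},
    {"hand": -1, "xyz": [0, 0, 0], "spin": 7.7},
    {"hand": -1, "xyz": [0, 0, 0], "spin": 0}
  ]
}}

```text
clock: 1.7
position: [0.6029, -0.0789, 0.2483]
ee_rot: [0.99, 0.139, -0.001, -0.0]
force: [0.0, -0.9, 0.2]
opening: 0.999
finger_force: 0.0
```

```bash
python3 - <<'E'
from h import *
go([.58,-.08,.25],16)
import pickle
s=snap("wrist"); pickle.dump(s,open("w2.pkl","wb")); save("w2",s["image"])
E
```

```text
pos [ 0.6029 -0.0789  0.2483] yaw 15.99 shift cm [-2.23 -0.53 -0.17] spin -0.01 t 1.7 open 0.999
```

View pics/w2.png

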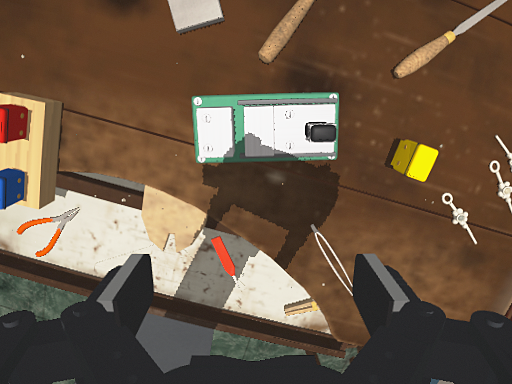

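Here the jig lies at columns 193–339, rows 93–162: fixed jaw at left (197–232), gap at about 233–244, knob at (320,131). I measure the jaw edges.

```bash
python3 - <<'E'
from h import *
import pickle
s=pickle.load(open("w2.pkl","rb")); im=s["image"]; hsv=cv2.cvtColor(im,cv2.COLOR_RGB2HSV); H,Sa,V=cv2.split(hsv)
g=((H>60)&(H<100)&(Sa>90)&(V>30)).astype(np.uint8); g[:80]=0;g[175:]=0;g[:,:180]=0;g[:,350:]=0
gp=np.argwhere(g)[:,::-1]
w=plane(s,gp,.01)[:,:2]; r=cv2.minAreaRect(w.astype(np.float32)); print("base",r, cv2.boxPoints(r).round(4).tolist())
# per-row edges of fixed jaw top (white, low sat)
m=((Sa<50)&(V>150))
E=[];L=[];G2=[]
for v in range(108,156,2):
    row=m[v,190:245]; i=np.where(row)[0]
    if len(i)<20: continue
    # subpixel gap edge by threshold on saturation
    a=Sa[v].astype(float); e=190+i.max(); 
    E.append((e+.5,v)); L.append((190+i.min()-.5,v))
for n,l in(("gap edge",E),("outer",L)):
    p=plane(s,l,.042)[:,:2]; vx,vy,x0,y0=cv2.fitLine(p.astype(np.float32),cv2.DIST_HUBER,0,.001,.001).ravel(); d=np.array([vx,vy]); d*=np.sign(vx)
    print(n,"ends",p[0].round(4),p[-1].round(4),"yaw",np.degrees(np.arctan2(d[1],d[0])).round(2),"mean",p.mean(0).round(4))
cm=m[:,200:230].sum(1)>15; vv=np.where(cm[90:170])[0]+90; print("rows",vv.min(),vv.max(), plane(s,[(232,vv.min()-.5),(232,vv.max()+.5)],.042).round(4).tolist())
for v in(115,125,150): print([tuple(im[v,u]) and int(im[v,u].sum()) for u in range(226,254)])
# knob top
k=((V<60)&(Sa<90)).astype(np.uint8); k[:115]=0;k[148:]=0;k[:,:298]=0;k[:,345:]=0
kk=np.argwhere(k)[:,::-1]; print("knob bbox",kk.min(0),kk.max(0))
save("jig",cv2.resize(im[85:170,185:350],None,fx=4.8,fy=4.8,interpolation=cv2.INTER_CUBIC))
E
```

```text
base ((0.6413757801055908, -0.08118830621242523), (0.07321369647979736, 0.15854720771312714), 17.49789810180664) [[0.5825999975204468, -0.016599999740719795], [0.630299985408783, -0.16779999434947968], [0.7001000046730042, -0.14579999446868896], [0.6524999737739563, 0.005400000140070915]]
gap edge ends [ 0.6571 -0.0539] [ 0.6073 -0.0466] yaw -9.98 mean [ 0.6337 -0.0548]
outer ends [ 0.6442 -0.0083] [ 0.6001 -0.021 ] yaw 17.7 mean [ 0.6223 -0.0142]
rows 108 157 [[0.6542, -0.0419, 0.042], [0.6059, -0.0549, 0.042]]
[741, 741, 741, 752, 765, 487, 319, 247, 160, 411, 447, 437, 445, 442, 445, 439, 436, 346, 720, 764, 744, 741, 741, 741, 741, 741, 741, 739]
[739, 739, 739, 742, 758, 703, 403, 265, 380, 452, 446, 438, 435, 434, 435, 429, 421, 379, 708, 760, 743, 739, 741, 740, 739, 741, 739, 739]
[749, 686, 684, 450, 388, 400, 396, 359, 315, 226, 206, 212, 218, 211, 212, 216, 212, 202, 206, 399, 421, 398, 396, 411, 401, 408, 414, 405]
knob bbox [305 122] [335 141]
```

View pics/jig.png

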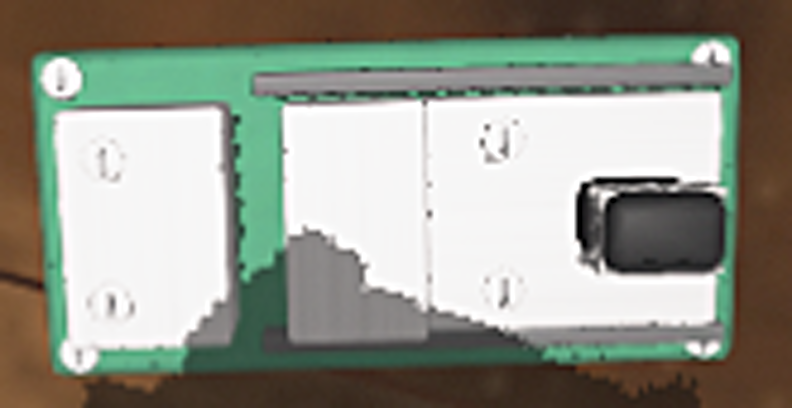

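```bash
python3 - <<'E'
from h import *
import pickle
s=pickle.load(open("w2.pkl","rb"))
p=plane(s,[(231.0,115),(231.6,125),(232.6,150),(231.9,132.5),(243.6,115),(243.6,125),(244.5,150)],.042)[:,:2]
print(p.round(4)); d=p[0]-p[2]; print("yaw edge",np.degrees(np.arctan2(d[1],d[0])))
a=np.radians(17.3); X=np.array([np.cos(a),np.sin(a)]);Y=np.array([-X[1],X[0]]); c=np.array([.6414,-.0812])
print("jig frame",[( round((q-c)@X,4),round((q-c)@Y,4)) for q in p])
# knob top corners from crop px
k=plane(s,np.array([(604,195),(722,195),(722,270),(604,270)])/4.8+[185,85],.075)[:,:2]; print("knob",k.round(4).tolist(),[( round((q-c)@X,4),round((q-c)@Y,4)) for q in k],k.mean(0))
b=plane(s,[(12.5,123)],.054); print("red approx",b, plane(s,[(11,188)],.054))
go([.53,.15,.25],0)
E
```

```text
[[ 0.6469 -0.0429]
 [ 0.6375 -0.046 ]
 [ 0.6136 -0.0535]
 [ 0.6304 -0.0482]
 [ 0.6503 -0.0549]
 [ 0.6408 -0.0575]
 [ 0.6169 -0.0651]]
yaw edge 17.68323220213195
jig frame [(np.float64(0.0166), np.float64(0.035)), (np.float64(0.0068), np.float64(0.0347)), (np.float64(-0.0184), np.float64(0.0347)), (np.float64(-0.0007), np.float64(0.0347)), (np.float64(0.0163), np.float64(0.0225)), (np.float64(0.0065), np.float64(0.0228)), (np.float64(-0.0187), np.float64(0.0226))]
knob [[0.6601, -0.1162], [0.6665, -0.1377], [0.653, -0.1425], [0.6467, -0.1207]] [(np.float64(0.0075), np.float64(-0.039)), (np.float64(0.0071), np.float64(-0.0614)), (np.float64(-0.0071), np.float64(-0.062)), (np.float64(-0.0067), np.float64(-0.0393))] [ 0.65658317 -0.12926993]
red approx [[0.58301969 0.16799742 0.054     ]] [[0.51372385 0.16357031 0.054     ]]
pos [ 0.6027 -0.0794  0.2487] yaw 16.17 shift cm [ -0.59 -24.05  -0.12] spin 16.17 t 1.75 open 0.999
```

{"op": "move_arm", "data": {
  "motion": [
    {"hand": -1, "xyz": [-0.3, -4.8, 0], "spin": 0},
    {"hand": -1, "xyz": [-0.3, -4.8, 0], "spin": 0},
    {"hand": -1, "xyz": [-0.3, -4.8, 0], "spin": 0},
    {"hand": -1, "xyz": [-0.3, -4.8, 0], "spin": 0},
    {"hand": -1, "xyz": [0, -4.8, 0], "spin": 0}
  ]
}}

```text
clock: 2.25
position: [0.5239, 0.1487, 0.2498]
ee_rot: [0.99, 0.14, 0.0, -0.0]
force: [0.9, 0.6, -0.3]
opening: 0.998
finger_force: 0.0
```

{"op": "move_arm", "data": {
  "motion": [
    {"hand": -1, "xyz": [0, 0, 0], "spin": 6.5},
    {"hand": -1, "xyz": [0, 0, 0], "spin": 6.5},
    {"hand": -1, "xyz": [0, 0, 1], "spin": 0},
    {"hand": -1, "xyz": [0, 0, 1], "spin": 0},
    {"hand": -1, "xyz": [0, 0, 0], "spin": 0}
  ]
}}

```text
clock: 2.75
position: [0.5244, 0.1472, 0.2265]
ee_rot: [1.0, 0.027, -0.002, 0.0]
force: [0.1, -0.7, 0.3]
opening: 1.001
finger_force: 0.0
```

```bash
python3 - <<'E'
from h import *
import pickle
s=snap("wrist"); pickle.dump(s,open("w3.pkl","wb")); go([.583,.17,.2],3.5)
im=s["image"]; t=snap("scene")["image"]
save("w3",np.hstack([cv2.resize(im,(400,300)),cv2.resize(t,(400,300))]))
H,Sa,V=cv2.split(cv2.cvtColor(im,cv2.COLOR_RGB2HSV))
for c,m in dict(red=((H<8)|(H>172))&(Sa>150)&(V>60),blue=(H>105)&(H<125)&(Sa>150)&(V>60)).items():
    k,l,st,ce=cv2.connectedComponentsWithStats(m.astype(np.uint8))
    for i in range(1,k):
        if st[i,4]>150: print(c,ce[i].round(1),st[i].tolist(),plane(s,ce[i],.07)[0].round(4))
E
```

```text
pos [0.5245 0.1473 0.2275] yaw 3.09 shift cm [ 5.97 -1.95  2.73] spin -0.41 t 2.8 open 1.001
red [225.1 109.3] [212, 90, 28, 40, 1054] [0.5823 0.1745 0.07  ]
red [119.6 174.2] [80, 145, 80, 59, 2703] [0.5211 0.2677 0.07  ]
red [ 64.4 207. ] [39, 188, 46, 41, 464] [0.4868 0.3231 0.07  ]
red [ 33.4 223.4] [25, 197, 22, 51, 439] [0.4682 0.3568 0.07  ]
red [369.3 233.9] [359, 214, 23, 38, 351] [0.4755 0.035  0.07  ]
blue [226.6 185.7] [214, 165, 26, 42, 992] [0.5154 0.171  0.07  ]
```

View pics/w3.png

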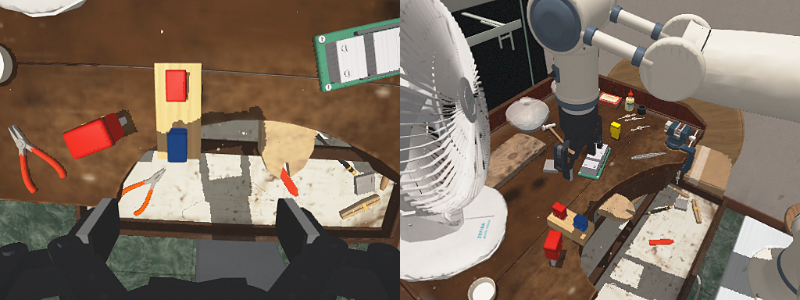

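The wrist view shows the red handle at (225,109) in full-picture pixels, blue at (227,186) below it, and the big red one lying off to the left at (120,174). The arm clears the fan. I go above red with the fingers partly closed.

{"op": "move_arm", "data": {
  "motion": [
    {"hand": -0.15, "xyz": [3, -1.2, 0], "spin": 0},
    {"hand": -0.15, "xyz": [2.9, -1.2, 0], "spin": 0},
    {"hand": -0.15, "xyz": [0, 0, 4], "spin": 0},
    {"hand": -0.15, "xyz": [0, 0, 4], "spin": 0},
    {"hand": -0.15, "xyz": [0, 0, 0], "spin": 0}
  ]
}}

```text
clock: 3.35
position: [0.5799, 0.1741, 0.1416]
ee_rot: [1.0, 0.027, -0.006, 0.001]
force: [-0.8, -1.1, -0.9]
opening: 0.577
finger_force: 0.0
```

```bash
python3 - <<'E'
from h import *
import pickle
go([.582,.1745,.045],3)
s=snap("wrist");im=s["image"]
H,Sa,V=cv2.split(cv2.cvtColor(im,cv2.COLOR_RGB2HSV))
for c,m in dict(red=((H<8)|(H>172))&(Sa>150)&(V>40),blue=(H>105)&(H<125)&(Sa>150)&(V>40)).items():
    k,l,st,ce=cv2.connectedComponentsWithStats(m.astype(np.uint8))
    for i in range(1,k):
        if st[i,4]>300:
            b=st[i]; print(c,ce[i].round(1),b.tolist(),plane(s,[(b[0],b[1]),(b[0]+b[2],b[1]+b[3])],.074).round(4).tolist())
save("w4",im)
E
```

```text
pos [0.5799 0.1741 0.1416] yaw 3.05 shift cm [ 0.34 -0.05  9.66] spin 0.05 t 3.35 open 0.577
red [252.5 198.7] [236, 168, 34, 61, 1997] [[0.6064, 0.1866, 0.074], [0.5668, 0.1629, 0.074]]
red [109.6 272.3] [22, 234, 142, 72, 4300] [[0.5533, 0.3323, 0.074], [0.5031, 0.2345, 0.074]]
red [ 18.3 307.3] [6, 279, 29, 54, 585] [[0.5163, 0.3515, 0.074], [0.4698, 0.3371, 0.074]]
blue [252.8 265. ] [239, 256, 29, 19, 510] [[0.5461, 0.1824, 0.074], [0.5325, 0.1619, 0.074]]
blue [252.6 296.3] [238, 276, 31, 42, 1243] [[0.5307, 0.1824, 0.074], [0.4972, 0.1588, 0.074]]
```

View pics/w4.png

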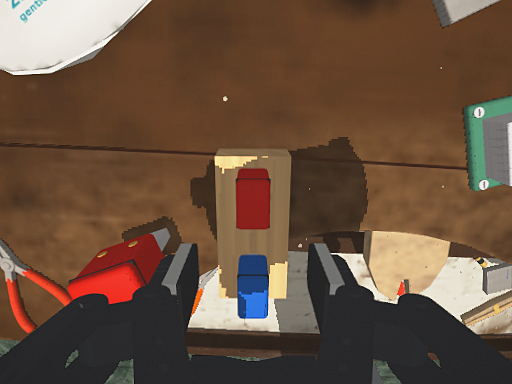

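The red top face spans columns 236–270, rows 178–229, centred near (0.583, 0.175), as it should be. The fingers straddle it and the big red gauge at (110,270) is clear of the left finger. Descend.

{"op": "move_arm", "data": {
  "motion": [
    {"hand": -0.15, "xyz": [0.4, -0.05, 2.5], "spin": 0},
    {"hand": -0.15, "xyz": [0, 0, 2.5], "spin": 0},
    {"hand": -0.15, "xyz": [0, 0, 2.5], "spin": 0},
    {"hand": -0.15, "xyz": [0, 0, 2.0], "spin": 0},
    {"hand": -0.15, "xyz": [0, 0, 0], "spin": 0}
  ]
}}

```text
clock: 3.9
position: [0.5864, 0.1755, 0.0542]
ee_rot: [1.0, 0.026, -0.001, 0.0]
force: [-0.1, -0.1, 0.4]
opening: 0.574
finger_force: 0.0
```

{"op": "move_arm", "data": {
  "motion": [
    {"hand": 0.3, "xyz": [0, 0, 0], "spin": 0},
    {"hand": 1, "xyz": [0, 0, 0], "spin": 0},
    {"hand": 1, "xyz": [0, 0, 0], "spin": 0},
    {"hand": 1, "xyz": [0, 0, 0], "spin": 0},
    {"hand": 1, "xyz": [0, 0, 0], "spin": 0}
  ]
}}

```text
clock: 4.4
position: [0.5884, 0.1761, 0.058]
ee_rot: [1.0, 0.026, 0.003, -0.0]
force: [-0.9, -1.0, 7.3]
opening: 0.237
finger_force: 60.0
```

{"op": "move_arm", "data": {
  "motion": [
    {"hand": 1, "xyz": [0, 0, 0], "spin": 0},
    {"hand": 1, "xyz": [0, 0, 0], "spin": 0},
    {"hand": 1, "xyz": [0, 0, -0.5], "spin": 0},
    {"hand": 1, "xyz": [0, 0, -0.5], "spin": 0},
    {"hand": 1, "xyz": [0, 0, 0], "spin": 0}
  ]
}}

```text
clock: 4.9
position: [0.5872, 0.176, 0.0655]
ee_rot: [1.0, 0.026, 0.001, -0.0]
force: [0.0, -0.5, -1.0]
opening: 0.242
finger_force: 59.0
```

```bash
python3 - <<'E'
from h import *
o=get_obs(); print(o["q"],o["force"],o["torque"],o["finger_force"]); go([.583,.1747,.055],3)
s=snap("wrist");t=snap("scene")
save("w5",np.hstack([cv2.resize(s["image"],(400,300)),cv2.resize(t["image"][60:330,100:460],(400,300))]))
E
```

```text
[2.35667050e-01 1.54349895e-01 1.45639358e+00 4.20930528e-05
 1.52921116e+00 1.75389742e+00] [ 0.04986151 -0.47597962 -0.97663662] [-0.00259407  0.01591362 -0.0289897 ] 58.97144258022308
pos [0.5872 0.176  0.0655] yaw 3.01 shift cm [-0.42  0.11  1.05] spin 0.01 t 4.9 open 0.242
```

View pics/w5.png

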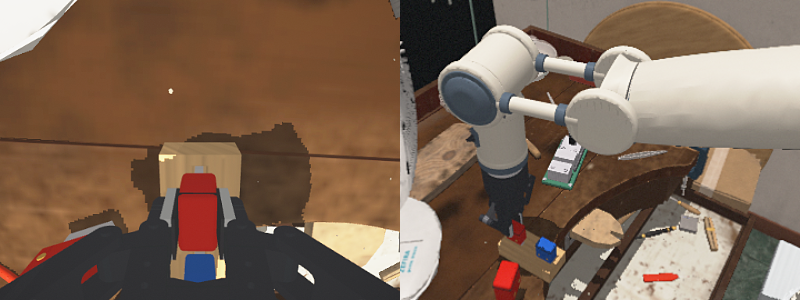

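The gauge is gripped by its handle and coming out of the stand, with blue left standing. The wrist force is only its weight. I lift straight up, then carry it.

{"op": "move_arm", "data": {
  "motion": [
    {"hand": 1, "xyz": [0, 0, -1.5], "spin": 0},
    {"hand": 1, "xyz": [0, 0, -2.0], "spin": 0},
    {"hand": 1, "xyz": [0, 0, -2.5], "spin": 0},
    {"hand": 1, "xyz": [0, 0, -2.5], "spin": 0},
    {"hand": 1, "xyz": [0, 0, -1], "spin": 0}
  ]
}}

```text
clock: 5.5
position: [0.5874, 0.176, 0.1626]
ee_rot: [1.0, 0.026, 0.002, -0.0]
force: [0.7, 0.0, -0.5]
opening: 0.24
finger_force: 59.3
```

{"op": "move_arm", "data": {
  "motion": [
    {"hand": 1, "xyz": [0.6, 3.0, 0], "spin": 0},
    {"hand": 1, "xyz": [0.6, 4.3, 0], "spin": 0},
    {"hand": 1, "xyz": [0.8, 4.5, 0], "spin": 0},
    {"hand": 1, "xyz": [0.6, 4.3, 0], "spin": 0},
    {"hand": 1, "xyz": [0.6, 4.0, 0], "spin": 0}
  ]
}}

```text
clock: 6.0
position: [0.6289, -0.0251, 0.1583]
ee_rot: [1.0, 0.026, -0.001, -0.0]
force: [0.8, 0.6, -0.5]
opening: 0.243
finger_force: 59.3
```

{"op": "move_arm", "data": {
  "motion": [
    {"hand": 1, "xyz": [0.5, 3.0, 0], "spin": 0},
    {"hand": 1, "xyz": [0, 0, 0], "spin": -7.0},
    {"hand": 1, "xyz": [0, 0, 0], "spin": -7.5},
    {"hand": 1, "xyz": [0, 0, 0], "spin": 0},
    {"hand": 1, "xyz": [0, 0, 0], "spin": 0}
  ]
}}

```text
clock: 6.5
position: [0.6355, -0.0528, 0.1586]
ee_rot: [0.989, 0.151, -0.001, -0.0]
force: [0.1, 0.1, -0.5]
opening: 0.24
finger_force: 59.3
```

```bash
python3 - <<'E'
from h import *
go([.636,-.052,.115],17.5)
E
```

```text
pos [ 0.6355 -0.0528  0.1586] yaw 17.32 shift cm [ 0.08 -0.06  4.36] spin -0.18 t 6.5 open 0.24
```

{"op": "move_arm", "data": {
  "motion": [
    {"hand": 1, "xyz": [0.1, -0.05, 2.0], "spin": 0},
    {"hand": 1, "xyz": [0, 0, 2.0], "spin": 0},
    {"hand": 1, "xyz": [0, 0, 0.5], "spin": 0},
    {"hand": 1, "xyz": [0, 0, 0], "spin": 0},
    {"hand": 1, "xyz": [0, 0, 0], "spin": 0}
  ]
}}

```text
clock: 7.0
position: [0.6369, -0.052, 0.1153]
ee_rot: [0.988, 0.152, 0.001, 0.0]
force: [-0.4, 0.5, -0.4]
opening: 0.245
finger_force: 59.3
```

```bash
python3 - <<'E'
from h import *
import pickle
s=snap("wrist"); pickle.dump(s,open("w6.pkl","wb")); im=s["image"]
go([.636,-.052,.115],17.5)
save("w6",cv2.resize(im[60:310,140:440],(780,600) if 0 else (720,600)))
H,Sa,V=cv2.split(cv2.cvtColor(im,cv2.COLOR_RGB2HSV))
m=(((H<8)|(H>172))&(Sa>150)&(V>40)).astype(np.uint8); k,l,st,ce=cv2.connectedComponentsWithStats(m); i=1+st[1:,4].argmax(); print(st[i],ce[i])
E
```

```text
pos [ 0.6371 -0.0521  0.1158] yaw 17.48 shift cm [-0.1  -0.04  0.08] spin -0.02 t 7.05 open 0.243
[ 228  248   51   74 3610] [252.6567867  284.20775623]
```

View pics/w6.png

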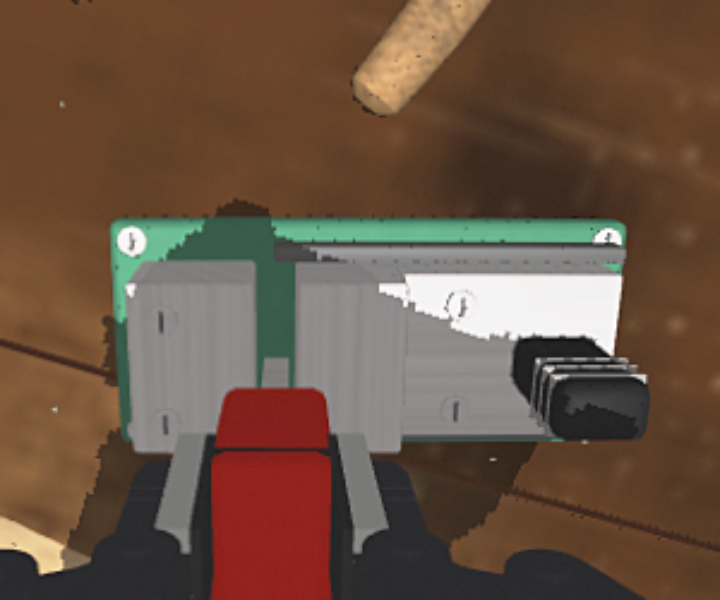

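The picture shows the blade's lower end at crop (262–290, 358–387), over the gap between crop columns 257 and 295. I work out the sideways offset.

```bash
python3 - <<'E'
from h import *
import pickle
s=pickle.load(open("w6.pkl","rb")); M=np.array(s["mount"]); c=lambda p:np.array(p)/2.4+[140,60]-.3
o=get_obs(); r=R.from_quat(o["ee_rot"]).as_matrix()
f=lambda uv,z:((plane(s,c(uv),z)-o["position"])@r*1000).round(1).tolist()
print("fixed edge",f([(254,275),(257.5,380)],.042)); print("slide edge",f([(297,275),(295,380)],.042))
print("jaw tops far corners",f([(145,284),(127,284),(255,280),(297,280),(405,277)],.042))
for z in(.066,.072): print("blade",z,f([(263,359),(289,359)],z))
print("top handle",f([(213,455),(330,455)],.135),f([(218,400),(327,400)],.1))
E
```

```text
fixed edge [[22.6, -5.7, 73.8], [-7.2, -5.0, 73.8]]
slide edge [[22.6, 5.8, 73.8], [-7.2, 5.4, 73.8]]
jaw tops far corners [[20.2, -35.0, 73.8], [20.2, -39.8, 73.8], [21.2, -5.5, 73.8], [21.2, 5.8, 73.8], [22.0, 34.7, 73.9]]
blade 0.066 [[7.1, -3.1, 49.8], [7.1, 3.2, 49.8]]
blade 0.072 [[9.1, -3.1, 43.8], [9.1, 3.1, 43.8]]
top handle [[14.1, -10.6, -19.2], [14.1, 8.4, -19.2]] [[9.8, -12.0, 15.8], [9.8, 10.3, 15.8]]
```

The blade and gap centres agree to about 0.2 mm, and the gauge sits at the jaws' middle along x. I lower it.

{"op": "move_arm", "data": {
  "motion": [
    {"hand": 1, "xyz": [0, 0, 1.5], "spin": 0},
    {"hand": 1, "xyz": [0, 0, 1], "spin": 0},
    {"hand": 1, "xyz": [0, 0, 0.7], "spin": 0},
    {"hand": 1, "xyz": [0, 0, 0.7], "spin": 0},
    {"hand": 1, "xyz": [0, 0, 0], "spin": 0}
  ]
}}

```text
clock: 7.55
position: [0.6357, -0.0521, 0.0734]
ee_rot: [0.988, 0.152, -0.001, -0.0]
force: [0.1, -0.1, -0.6]
opening: 0.238
finger_force: 59.3
```

{"op": "move_arm", "data": {
  "motion": [
    {"hand": 1, "xyz": [0, 0, 0.4], "spin": 0},
    {"hand": 1, "xyz": [0, 0, 0.2], "spin": 0},
    {"hand": 1, "xyz": [0, 0, 0], "spin": 0},
    {"hand": 1, "xyz": [0, 0, 0], "spin": 0},
    {"hand": 1, "xyz": [0, 0, 0], "spin": 0}
  ]
}}

```text
clock: 8.05
position: [0.6367, -0.0522, 0.0696]
ee_rot: [0.988, 0.152, 0.0, 0.0]
force: [-0.1, 0.7, -0.2]
opening: 0.24
finger_force: 59.3
```

{"op": "move_arm", "data": {
  "motion": [
    {"hand": 1, "xyz": [0, 0, 0.2], "spin": 0},
    {"hand": 1, "xyz": [0, 0, 0.2], "spin": 0},
    {"hand": 1, "xyz": [0, 0, 0], "spin": 0},
    {"hand": 1, "xyz": [0, 0, 0], "spin": 0},
    {"hand": 1, "xyz": [0, 0, 0], "spin": 0}
  ]
}}

```text
clock: 8.55
position: [0.6368, -0.0522, 0.066]
ee_rot: [0.988, 0.152, 0.0, 0.0]
force: [-2.0, -0.4, 4.4]
opening: 0.239
finger_force: 59.9
```

{"op": "move_arm", "data": {
  "motion": [
    {"hand": 1, "xyz": [0, 0, 0.2], "spin": 0},
    {"hand": 1, "xyz": [0, 0, 0], "spin": 0},
    {"hand": 1, "xyz": [0, 0, 0], "spin": 0},
    {"hand": 1, "xyz": [0, 0, 0], "spin": 0},
    {"hand": 1, "xyz": [0, 0, 0], "spin": 0}
  ]
}}

```text
clock: 9.05
position: [0.637, -0.0522, 0.066]
ee_rot: [0.988, 0.152, 0.001, 0.0]
force: [-5.1, 0.5, 12.0]
opening: 0.241
finger_force: 60.8
```

Contact came at TCP z = 0.066, where the shoulders should meet the jaw tops. I back off the push slightly and release.

{"op": "move_arm", "data": {
  "motion": [
    {"hand": 1, "xyz": [0, 0, -0.2], "spin": 0},
    {"hand": 0.2, "xyz": [0, 0, 0], "spin": 0},
    {"hand": -0.1, "xyz": [0, 0, 0], "spin": 0},
    {"hand": -0.1, "xyz": [0, 0, 0], "spin": 0},
    {"hand": -0.1, "xyz": [0, 0, 0], "spin": 0}
  ]
}}

```text
clock: 9.55
position: [0.6364, -0.0521, 0.0647]
ee_rot: [0.988, 0.152, -0.0, -0.0]
force: [-0.1, -0.5, 0.3]
opening: 0.548
finger_force: 0.0
```

{"op": "move_arm", "data": {
  "motion": [
    {"hand": -0.1, "xyz": [0, 0, -1], "spin": 0},
    {"hand": -0.1, "xyz": [0, 0, -2], "spin": 0},
    {"hand": -0.1, "xyz": [0, 0, -2.5], "spin": 0},
    {"hand": -0.1, "xyz": [0, 0, -1], "spin": 0},
    {"hand": -0.1, "xyz": [0, 0, 0], "spin": 0}
  ]
}}

```text
clock: 10.05
position: [0.6377, -0.0523, 0.1332]
ee_rot: [0.988, 0.152, 0.002, 0.001]
force: [0.1, 0.5, 0.2]
opening: 0.549
finger_force: 0.0
```

```bash
python3 - <<'E'
from h import *
import pickle
s=snap("wrist"); pickle.dump(s,open("w7.pkl","wb")); im=s["image"]
go([.6575,-.129,.12],17.5)
save("w7",cv2.resize(im[90:340,140:440],(720,600)))
E
```

```text
pos [ 0.637  -0.0522  0.1312] yaw 17.51 shift cm [-0.36  7.94  1.12] spin 0.01 t 10.1 open 0.548
```

View pics/w7.png

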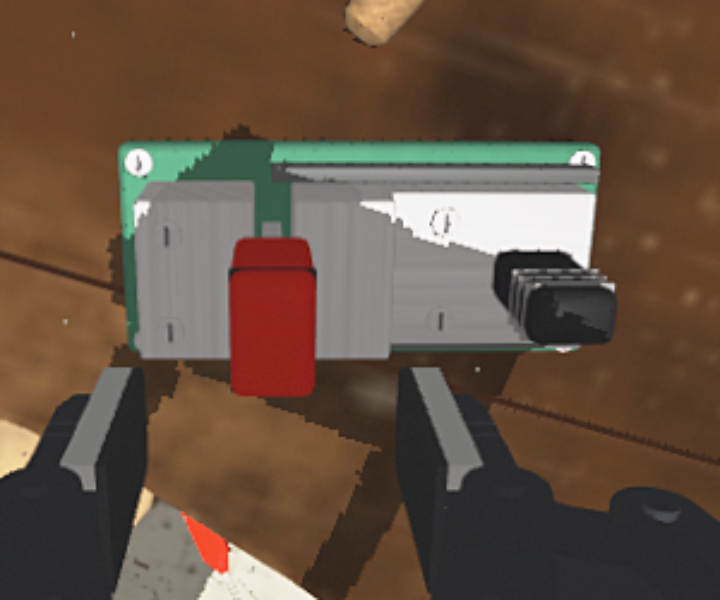

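The gauge stands alone in the gap: red top at crop (230–315, 272–396), aligned with the jaws. I check its height against the expected seated size and measure the knob.

```bash
python3 - <<'E'
from h import *
import pickle
s=pickle.load(open("w7.pkl","rb")); c=lambda p:np.array(p)/2.4+[140,90]-.3
o=get_obs(); r=R.from_quat(o["ee_rot"]).as_matrix(); P=o["position"]
f=lambda uv,z:((plane(s,c(uv),z)-P)@r*1000).round(1).tolist()
for z in(.082,.09): print("top",z,f([(232,272),(314,272),(230,380),(316,380),(272,395)],z))
print("bottom edge of +x face",f([(238,238),(310,238)],.042))
print("jaws",f([(254,198),(291,198),(254,235),(291,235),(140,356),(388,356),(390,193)],.042))
print("knob",f([(530,290),(612,285),(614,341),(530,341)],.075))
E
```

```text
top 0.082 [[11.4, -10.2, 49.2], [11.3, 9.9, 49.2], [-17.6, -11.2, 49.1], [-17.7, 10.8, 49.2], [-21.8, -0.4, 49.1]]
top 0.09 [[13.9, -9.8, 41.2], [13.9, 9.5, 41.2], [-13.9, -10.7, 41.1], [-13.9, 10.4, 41.2], [-17.9, -0.4, 41.1]]
bottom edge of +x face [[9.1, -10.3, 89.2], [9.1, 10.8, 89.2]]
jaws [[21.1, -5.5, 89.2], [21.1, 5.2, 89.2], [10.0, -5.6, 89.2], [10.0, 5.3, 89.2], [-28.2, -40.8, 89.1], [-28.4, 35.2, 89.2], [22.5, 33.8, 89.2]]
knob [[4.1, 66.3, 56.2], [5.4, 88.0, 56.3], [-10.3, 90.4, 56.2], [-10.1, 67.6, 56.2]]
```

It is seated: the top measures 33 × 22 mm at z = 0.082, and the along-gap offset is about 2 mm. The knob centre is 7.9 cm along tool +y, −0.3 in x. Next I go to the knob.

{"op": "move_arm", "data": {
  "motion": [
    {"hand": -0.1, "xyz": [-0.3, 2.9, 0], "spin": 0},
    {"hand": -0.1, "xyz": [0, 3, 0], "spin": 0},
    {"hand": -0.1, "xyz": [0, 2, 0], "spin": 0},
    {"hand": -0.1, "xyz": [0, 0, 2], "spin": 0},
    {"hand": -0.1, "xyz": [0, 0, 0], "spin": 0}
  ]
}}

```text
clock: 10.6
position: [0.6558, -0.1287, 0.1056]
ee_rot: [0.988, 0.152, -0.003, -0.002]
force: [-0.3, 0.5, -1.8]
opening: 0.549
finger_force: 0.0
```

{"op": "move_arm", "data": {
  "motion": [
    {"hand": -0.1, "xyz": [0, 0, 2], "spin": 0},
    {"hand": -0.1, "xyz": [0, 0, 2], "spin": 0},
    {"hand": -0.1, "xyz": [0, 0, 1.5], "spin": 0},
    {"hand": -0.1, "xyz": [0, 0, 0.5], "spin": 0},
    {"hand": -0.1, "xyz": [0, 0, 0], "spin": 0}
  ]
}}

```text
clock: 11.1
position: [0.6569, -0.1279, 0.0492]
ee_rot: [0.988, 0.152, -0.001, -0.0]
force: [0.1, -0.4, -0.3]
opening: 0.548
finger_force: 0.0
```

{"op": "move_arm", "data": {
  "motion": [
    {"hand": 0.2, "xyz": [0, 0, 0], "spin": 0},
    {"hand": 1, "xyz": [0, 0, 0], "spin": 0},
    {"hand": 1, "xyz": [0, 0, 0], "spin": 0},
    {"hand": 1, "xyz": [0, 0, 0], "spin": 0},
    {"hand": 1, "xyz": [0, 0, 0], "spin": 0}
  ]
}}

```text
clock: 11.6
position: [0.6583, -0.1288, 0.0522]
ee_rot: [0.988, 0.152, 0.001, 0.001]
force: [0.1, -1.2, 5.2]
opening: 0.266
finger_force: 60.6
```

```bash
python3 - <<'E'
from h import *
go([.6575,-.129,.05],17.5)
E
```

```text
pos [ 0.6583 -0.1288  0.0522] yaw 17.5 shift cm [-0.08 -0.01  0.22] spin -0.0 t 11.6 open 0.266
```

The knob is gripped. I slide the jaw up, along tool −y.

{"op": "move_arm", "data": {
  "motion": [
    {"hand": 1, "xyz": [0, -0.2, 0], "spin": 0},
    {"hand": 1, "xyz": [0, -0.2, 0], "spin": 0},
    {"hand": 1, "xyz": [0, 0, 0], "spin": 0},
    {"hand": 1, "xyz": [0, 0, 0], "spin": 0},
    {"hand": 1, "xyz": [0, 0, 0], "spin": 0}
  ]
}}

```text
clock: 12.1
position: [0.6572, -0.1252, 0.0522]
ee_rot: [0.988, 0.152, 0.001, 0.001]
force: [-0.3, -1.1, 6.2]
opening: 0.266
finger_force: 60.6
```

{"op": "move_arm", "data": {
  "motion": [
    {"hand": 1, "xyz": [0, -0.1, 0], "spin": 0},
    {"hand": 1, "xyz": [0, -0.1, 0], "spin": 0},
    {"hand": 1, "xyz": [0, 0, 0], "spin": 0},
    {"hand": 1, "xyz": [0, 0, 0], "spin": 0},
    {"hand": 1, "xyz": [0, 0, 0], "spin": 0}
  ]
}}

```text
clock: 12.6
position: [0.657, -0.1247, 0.0522]
ee_rot: [0.988, 0.152, 0.002, 0.002]
force: [1.9, -6.8, 4.4]
opening: 0.265
finger_force: 60.4
```

{"op": "move_arm", "data": {
  "motion": [
    {"hand": 1, "xyz": [0, -0.15, 0], "spin": 0},
    {"hand": 1, "xyz": [0, -0.15, 0], "spin": 0},
    {"hand": 1, "xyz": [0, 0, 0], "spin": 0},
    {"hand": 1, "xyz": [0, 0, 0], "spin": 0},
    {"hand": 1, "xyz": [0, 0, 0], "spin": 0}
  ]
}}

```text
clock: 13.1
position: [0.657, -0.1246, 0.0523]
ee_rot: [0.989, 0.151, 0.003, 0.004]
force: [8.2, -14.6, 1.2]
opening: 0.265
finger_force: 60.2
```

```bash
python3 - <<'E'
from h import *
go([.6575,-.129,.05],17.5); o=get_obs(); print(o["force"],o["torque"])
s=snap("wrist"); save("w8",s["image"])
import pickle; pickle.dump(s,open("w8.pkl","wb"))
E
```

```text
pos [ 0.657  -0.1246  0.0523] yaw 17.35 shift cm [-0.08  0.44  0.23] spin -0.15 t 13.1 open 0.265
[  8.1849198  -14.6437575    1.15889538] [-1.88801802 -0.91332121  0.15680034]
```

View pics/w8.png

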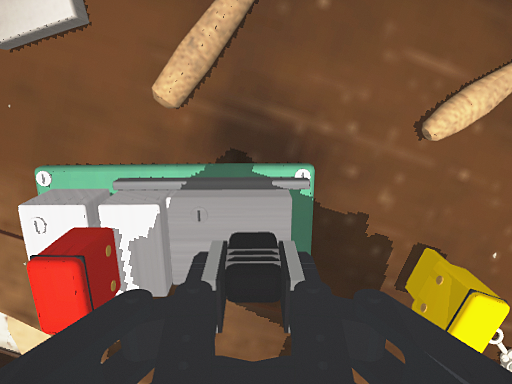

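The jaw has stopped hard: 15 N with only 0.1 mm of movement. The gauge stands upright at (70,280). I release, rise, and check the gap by numbers.

{"op": "move_arm", "data": {
  "motion": [
    {"hand": 0.2, "xyz": [0, 0, 0], "spin": 0},
    {"hand": -0.1, "xyz": [0, 0, 0], "spin": 0},
    {"hand": -0.1, "xyz": [0, 0.3, 0], "spin": 0},
    {"hand": -0.1, "xyz": [0, 0, 0], "spin": 0},
    {"hand": -0.1, "xyz": [0, 0, 0], "spin": 0}
  ]
}}

```text
clock: 13.65
position: [0.6556, -0.1224, 0.0501]
ee_rot: [0.988, 0.152, -0.0, -0.0]
force: [-0.1, -0.1, 0.1]
opening: 0.548
finger_force: 0.0
```

{"op": "move_arm", "data": {
  "motion": [
    {"hand": -0.1, "xyz": [0, 0, -1.5], "spin": 0},
    {"hand": -0.1, "xyz": [0, 0, -2.5], "spin": 0},
    {"hand": -0.1, "xyz": [0, 0, -2.5], "spin": 0},
    {"hand": -0.1, "xyz": [0, 0, -2.5], "spin": 0},
    {"hand": -0.1, "xyz": [0, 0, -1], "spin": 0}
  ]
}}

```text
clock: 14.15
position: [0.6569, -0.1228, 0.1553]
ee_rot: [0.988, 0.152, 0.003, 0.001]
force: [0.1, 0.0, 1.0]
opening: 0.551
finger_force: 0.0
```

{"op": "move_arm", "data": {
  "motion": [
    {"hand": -0.1, "xyz": [-1, -3.5, 0], "spin": 0},
    {"hand": -0.1, "xyz": [-1, -3.5, 0], "spin": 0},
    {"hand": -0.1, "xyz": [-1, -0.5, 0], "spin": 0},
    {"hand": -0.1, "xyz": [0, 0, 0], "spin": 0},
    {"hand": -0.1, "xyz": [0, 0, 0], "spin": 0}
  ]
}}

```text
clock: 14.65
position: [0.6047, -0.0603, 0.1505]
ee_rot: [0.988, 0.152, 0.0, 0.0]
force: [-0.4, -0.1, -0.0]
opening: 0.553
finger_force: 0.0
```

```bash
python3 - <<'E'
from h import *
import pickle
s=snap("wrist"); pickle.dump(s,open("w9.pkl","wb")); im=s["image"]
o=get_obs(); r=R.from_quat(o["ee_rot"]).as_matrix(); P=o["position"]; go([.63,-.05,.15],17.5)
a=np.radians(17.5); X=np.array([np.cos(a),np.sin(a),0]);Y=np.array([-X[1],X[0],0]); m=np.array([.631,-.048,.042])
H,Sa,V=cv2.split(cv2.cvtColor(im,cv2.COLOR_RGB2HSV))
# sample along jig y at jaw-top height, ahead of the handle
for x in(.021,.023):
    ys=np.arange(-.016,.005,.0005); uv=proj(s,[m+x*X+y*Y for y in ys]).astype(np.float32)
    b=cv2.remap(Sa,uv[None,:,0],uv[None,:,1],cv2.INTER_LINEAR)[0]; print(x,[(round(y*1e3,1),int(q)) for y,q in zip(ys,b)])
for x0 in(0.02,):
    kk=(V<60)&(Sa<90)
R_=(((H<8)|(H>172))&(Sa>150)&(V>40)).astype(np.uint8); k,l,st,ce=cv2.connectedComponentsWithStats(R_)
for i in range(1,k):
    if st[i,4]>800:
        w=plane(s,np.argwhere(l==i)[:,::-1],.082)-m; print("red",st[i], "x",((w@X).min()).round(4),((w@X).max()).round(4),"y",(w@Y).min().round(4),(w@Y).max().round(4), cv2.minAreaRect((w[:,:2]@np.c_[X[:2],Y[:2]]).astype(np.float32)*1000))
E
```

```text
pos [ 0.6048 -0.0606  0.1503] yaw 17.48 shift cm [ 2.72 -0.25  0.03] spin -0.02 t 14.7 open 0.549
0.021 [(np.float64(-16.0), 1), (np.float64(-15.5), 0), (np.float64(-15.0), 1), (np.float64(-14.5), 1), (np.float64(-14.0), 1), (np.float64(-13.5), 1), (np.float64(-13.0), 1), (np.float64(-12.5), 1), (np.float64(-12.0), 1), (np.float64(-11.5), 1), (np.float64(-11.0), 1), (np.float64(-10.5), 1), (np.float64(-10.0), 1), (np.float64(-9.5), 1), (np.float64(-9.0), 1), (np.float64(-8.5), 1), (np.float64(-8.0), 1), (np.float64(-7.5), 0), (np.float64(-7.0), 5), (np.float64(-6.5), 9), (np.float64(-6.0), 21), (np.float64(-5.5), 93), (np.float64(-5.0), 115), (np.float64(-4.5), 113), (np.float64(-4.0), 110), (np.float64(-3.5), 109), (np.float64(-3.0), 110), (np.float64(-2.5), 110), (np.float64(-2.0), 112), (np.float64(-1.5), 113), (np.float64(-1.0), 112), (np.float64(-0.5), 37), (np.float64(0.0), 9), (np.float64(0.5), 7), (np.float64(1.0), 3), (np.float64(1.5), 1), (np.float64(2.0), 0), (np.float64(2.5), 1), (np.float64(3.0), 1), (np.float64(3.5), 1), (np.float64(4.0), 1), (np.float64(4.5), 1)]
0.023
[... 458 characters left out ...]
oat64(-6.5), 8), (np.float64(-6.0), 21), (np.float64(-5.5), 93), (np.float64(-5.0), 114), (np.float64(-4.5), 110), (np.float64(-4.0), 108), (np.float64(-3.5), 109), (np.float64(-3.0), 111), (np.float64(-2.5), 110), (np.float64(-2.0), 108), (np.float64(-1.5), 103), (np.float64(-1.0), 93), (np.float64(-0.5), 35), (np.float64(0.0), 11), (np.float64(0.5), 7), (np.float64(1.0), 2), (np.float64(1.5), 0), (np.float64(2.0), 0), (np.float64(2.5), 0), (np.float64(3.0), 0), (np.float64(3.5), 0), (np.float64(4.0), 0), (np.float64(4.5), 0)]
red [ 236  137   35   59 1953] x -0.0184 0.0184 y -0.0137 0.0077 ((0.041473388671875, -3.131485939025879), (21.192842483520508, 36.97822952270508), 89.19841003417969)
```

The gap now measures about 6 mm. The gauge centre is at x ≈ 0, y ≈ −3.1 mm in jig_mouth's frame and its yaw error is under 1°. The robot is clear, so I hand in.

```bash
python3 -c "
from plant import *
print(close_job())"
```

```text
the job is handed in; nothing more can be done
None
```

I handed the job in, and no verdict came back: the red gauge stands fully seated and released in the jig, nipped by the sliding jaw (gap about 6 mm), with the robot clear and nothing else touched that I know of; I viewed 12 pictures, over the limit of 10.

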